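Fold the ratchet easel flat

TASK

The cut-out is dry and off the painting easel, so fold the easel down: press the thumb plate of its ratchet pawl fully down, so that the hook stays clear of the toothed wheel, and then push the raised prop arm down past the teeth until it lies flat on its rest. It is done by pressing and pushing alone, nothing is picked up. Do not force the arm while the pawl still holds it, leave the pawl pressed free, and leave the paint bottle, jar and tub where they stand.

Things in the scene. Friction and masses are not known exactly. Their poses are not given: they have to be found in the camera images.
- easel: The tabletop easel's fixed base, screwed to the table: a plywood board 350 x 130 x 12 mm, origin on the table under the prop arm's hinge. Its x axis points along the board to the side on which the prop arm lies down; its -x side carries the pawl; y is the hinge axis direction; z up. The board runs from x = -160 to +190 mm. All the easel's parts are centred on y = 0. A rest block (26 x 50 mm, top with rubber at height 74 mm) stands at x = 120 mm under the arm.
- prop_hinge (a point): Centre of the prop arm's hinge, 80 mm above the table, over the easel's origin. The dark steel toothed wheel (61 mm radius over the teeth, 10 mm thick, 18 teeth) turns about it with the arm, between two upright aluminium plates at y = +-30 mm.
- prop (a joint): Prop arm's hinge, rad: 0 = raised, its length 50 degrees (0.873 rad) above the level, sloping up towards easel +x; grows as the arm is pushed down; 0.873 = level, flat on its rest (stop). It starts at 0.02 to 0.12. While the pawl is engaged a tooth blocks it at about 0.14 to 0.17. Freed, it is stiff (friction about 0.8 N m, 4 to 6 N at the wooden crosspiece) and stays where it is left; it does not fall.
- prop_face (a point): Centre of the upper face of the wooden crosspiece at the prop arm's outer end: the place to push. The crosspiece is 110 mm wide (along the easel's y), 40 mm along the arm, 14 mm thick. The point lies 150 mm from the hinge along the arm and 24 mm off the line of the arm through the hinge, on its upper side; x of its frame runs along the arm outwards, z out of the pushed face. With the arm flat it lies 150 mm from the hinge horizontally, 104 mm above the table.
- pawl (a joint): Pawl's pivot, rad: 0 = engaged, hook between the teeth; grows as the thumb plate is pressed down; 0.34 = stop, hook about 18 mm out of the teeth. Below about 0.22 the hook still catches. It has a friction pivot (about 6 N at the plate) and stays where it is left, no spring. The pivot lies at easel x = -76 mm, 78 mm above the table.
- thumb_plate (a point): Centre of the upper face of the pawl's flat steel thumb plate, 36 x 40 mm, 6 mm thick, at easel x = -125 mm, 98 mm above the table when engaged; fully pressed it is about 19 mm lower, has tilted 0.34 rad (outer edge down) and sits 4 mm nearer the pivot. Pressed from straight above.
- bottle: Bystander: green paint bottle, 60 mm across, 150 mm tall, upright; origin at the centre of its underside. Stands past the prop arm's end.
- jar: Bystander: glass jar with steel lid, 72 mm across, 85 mm tall; origin at the centre of its underside. Stands on the far side of the easel.
- tub: Bystander: white plastic bowl-shaped mixing tub, 110 mm across, 45 mm tall; origin at the centre of its underside. Stands past the thumb plate's end.

How it is judged:
On the way, in this order (a step that is already met when the one before it is completed fails the run):
1. the pawl is pressed free while the prop arm is still up (value of joint pawl above 0.23 rad and value of joint prop below 0.25 rad), for 0.2 s.
2. the prop arm is pushed down flat with the pawl still free (value of joint prop above 0.82 rad and value of joint pawl above 0.21 rad), for 0.2 s.
At the end, for the whole second after the job is handed in: The prop arm lies flat (joint over 0.82 of 0.873 rad) and at rest, the pawl is still pressed free (joint over 0.21 rad), and bottle, jar and tub stand upright within 20 mm of where they were (all of step 2 and velocity of joint prop between -0.05 and 0.05 rad/s and distance of each of bottle, jar, tub from where it was at the start of the episode below 0.02 m and angle between each of bottle, jar, tub's own z axis and vertical below 0.1 rad); the robot touches nothing.
It fails at once if the prop arm is forced (over 40 N) while the pawl still holds it (value of joint pawl below 0.2 rad and contact force between any of the fingers, the arm and prop above 40 N).
It fails at once if the bottle is pushed away, tipped or lifted (distance of bottle from where it was at the start of the episode above 0.03 m or angle between bottle's own z axis and vertical above 0.3 rad).
It fails at once if the jar is pushed away, tipped or lifted (distance of jar from where it was at the start of the episode above 0.03 m or angle between jar's own z axis and vertical above 0.3 rad).
It fails at once if the tub is pushed away, tipped or lifted (distance of tub from where it was at the start of the episode above 0.03 m or angle between tub's own z axis and vertical above 0.3 rad).
It also fails if it takes over 42 s, if anything falls off the work surface, if the arm or the gripper's body presses on something with over 40 N, if the wrist force passes 120 N, or if a joint passes its speed limit or range.

ROBOT

A 7-joint arm with a two-finger parallel gripper is mounted at the origin on the work surface. World frame = base frame: x ahead of the robot, y to its left, z up, the work surface at z = 0. Lengths are in m, angles in rad, forces in N, time in s.
With the tool pointing down it reaches from about 0.4 to 0.85 m from the base axis. Payload 4.5 kg.
Tool frame: the origin (TCP) lies midway between the tips of the shut fingers; the grasp point (between the pads) lies 19 mm behind it; x points along the fingers, y is the direction in which the jaws open and shut, and the axes are right-handed (so a half turn about x gives the same grasp; the last joint's range is limited). The gripper opens to 88 mm and grips with 3 to 60 N. Pads are 18 mm wide; open, the fingers measure 123 mm over their backs; the gripper's body (75 mm by 187 mm) begins 45 mm behind the grasp point.
Start: joints at [1.22, 0.689, -0.195, 1.565, 0.157, 0.902, -0.215], TCP at [0.235, -0.579, 0.239] pointing down, gripper open.
Joint ranges: [-3.01, 3.01], [-0.46, 2.08], [-1.47, 1.51], [0.13, 2.56], [-1, 4.14], [0.04, 2.09], [-2.66, 2.66]. Speed limits (rad/s): [2.57, 2.57, 3.14, 3.14, 3.14, 3.14, 3.14].

INTERFACE

Orientations are given as a unit quaternion [x, y, z, w].
In Python, from plant import r, eyes gives the robot as it stands.
- The arm moves only by the shell command python3 -m pendant 'ROWS' [FORCE]. ROWS is JSON, a list that holds one entry, the list of rows, each a list of 7 numbers: the turn, a rotation vector about the tool's x, y, z in rad, then the shift along the tool's x, y, z in cm, then the finger opening in cm, from 0 to 8.81. A call has 1 to 10 rows; each row shifts and turns the commanded pose from where the row before left it, along the tool's axes as they then stand; what a row does not reach is not made up. A row lasts 1/12 s, in which the tool goes at most 41.7 mm and 7.16 degrees, less where a joint would pass 70% of its speed; a pose out of reach is approached as far as the arm can. A call is refused whole if a number of a shift passes 4.17 or a number of a turn 0.125, either way. A call with a gripper value outside its range is refused whole. The fingers move at their own pace and stop on an object; FORCE is the grip in N (left out, the last holds). Time passes only in rows, so rows that do not move let the fingers close. It gives the time, the measured TCP pose, the force and the opening at its end, in the units of the state.
- r.get_state(): the state, without advancing time (a new reading comes with each control period).
- eyes.snapshot(name): name is "scene" or "top"; returns the picture (384x512x3 uint8, red, green, blue); there is no depth.
- eyes.camera_info(name): a dict with "fovy" (degrees; the focal length in pixels is half the picture's height over the tangent of half this angle, whatever the lens; pixels are square), "cx", "cy" (the principal point, pixels), "D" ([k1, k2, p1, p2, k3] as OpenCV has them; the pictures are not rectified), "world_from_camera" (4x4, takes a point from camera to world coordinates). Camera axes: x right, y up, looking along -z (the intrinsics and any distortion apply to the point x, -y, -z); pixel columns grow to the right and rows downward; lengths in m; the calibration is good to about 2 mm. A picture is of the moment at which its call begins. camera_info takes no time and is no camera call.
- r.finish_job(): hands the job in, once; it reports no verdict.
The state is a dict: "clock": time; "q": joint angles; "qd": joint speeds; "joint_torque": joint torques, N m; "tool_pos": TCP position; "eef_rot": TCP orientation; "contact_force": force on the tool from outside, world axes, zero at the start; "moment": the same for the moment, N m; "opening": opening from 0.0 (shut) to 1.0 (fully open).
Only numpy, scipy, OpenCV 4.12 (cv2) and the standard library are available. Lean on these libraries where they do the work, as an engineer would, in place of code of your own. Each camera call takes 0.05 s, during which the arm holds its last target.

## Working session

There is one attempt and no reset: what is moved stays moved. The work goes in short steps, Python scripts to look and compute and a shell command to move; the robot and the scene stay as the last step left them, time stands still between calls to the robot, and variables do not carry over. Pictures are saved under pics/ and viewed, and the job is handed in when it is done.

```bash
mkdir -p pics; ls
python3 - <<'E'
from plant import r, eyes
import cv2
s=r.get_state(); print({k:s[k] for k in('clock','tool_pos','eef_rot','contact_force','opening')})
for n in("scene","top"):
    cv2.imwrite(f"pics/{n}0.png",eyes.snapshot(n)[:,:,::-1]); print(eyes.camera_info(n))
E
```

```text
pics
{'clock': 0.0, 'tool_pos': array([ 0.23430079, -0.57872125,  0.23789807]), 'eef_rot': array([-0.6938684 , -0.1358696 ,  0.69423999, -0.13459911]), 'contact_force': array([0.50989365, 0.02437184, 0.72820776]), 'opening': 1.000283302767429}
{'fovy': 49.54872568413048, 'cx': 256.627254220977, 'cy': 186.03509981719057, 'D': array([-0.15156082,  0.        ,  0.        ,  0.        ,  0.        ]), 'world_from_camera': array([[-0.28715721, -0.74527963,  0.60174664,  1.11564437],
       [ 0.95781449, -0.23094515,  0.17104312,  0.14312699],
       [ 0.01149551,  0.62547791,  0.78015719,  0.85156653],
       [ 0.        ,  0.        ,  0.        ,  1.        ]])}
{'fovy': 55.8707945635982, 'cx': 257.02300508715, 'cy': 193.80406813976748, 'D': array([-0.10764299,  0.        ,  0.        ,  0.        ,  0.        ]), 'world_from_camera': array([[ 0.02063721,  0.98669847, -0.16124588,  0.46071991],
       [-0.99974947,  0.01896828, -0.01188292, -0.00456759],
       [-0.0086663 ,  0.16145071,  0.98684273,  0.91748507],
       [ 0.        ,  0.        ,  0.        ,  1.        ]])}
```

View pics/scene0.png

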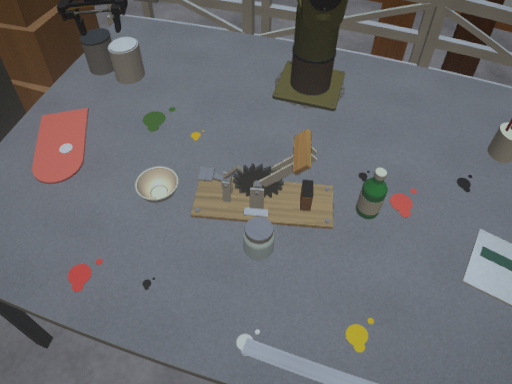

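View pics/top0.png

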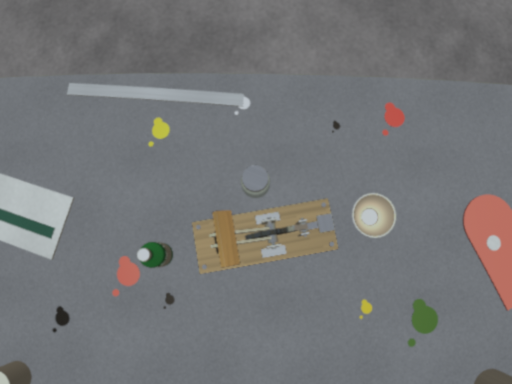

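```bash
cat > h.py <<'E'
import numpy as np, cv2
from plant import r, eyes
def cam(n):
    c=eyes.camera_info(n); f=192/np.tan(np.radians(c['fovy'])/2)
    K=np.array([[f,0,c['cx']],[0,f,c['cy']],[0,0,1.]]); return K,np.array(c['D']),np.array(c['world_from_camera'])
def ray(n,uv):
    K,D,T=cam(n); p=cv2.undistortPoints(np.float64(uv).reshape(-1,1,2),K,D).reshape(-1,2)
    d=np.c_[p[:,0],-p[:,1],-np.ones(len(p))]@T[:3,:3].T; return T[:3,3],d
def onz(n,uv,z):
    o,d=ray(n,uv); return o+d*((np.asarray(z)-o[2])/d[:,2])[:,None]
def proj(n,P):
    K,D,T=cam(n); C=(np.reshape(P,(-1,3))-T[:3,3])@T[:3,:3]; C=C*[1,-1,-1]
    return cv2.projectPoints(C,np.zeros(3),np.zeros(3),K,D)[0].reshape(-1,2)
E
python3 - <<'E'
import cv2
a=cv2.imread('pics/top0.png')[165:285,110:410]; b=cv2.imread('pics/scene0.png')[120:265,130:400]
cv2.imwrite('pics/topz.png',cv2.resize(a,None,fx=2.66,fy=2.66,interpolation=2)); cv2.imwrite('pics/scz.png',cv2.resize(b,None,fx=2.96,fy=2.96,interpolation=2))
E
```

```text
(no output)
```

View pics/topz.png

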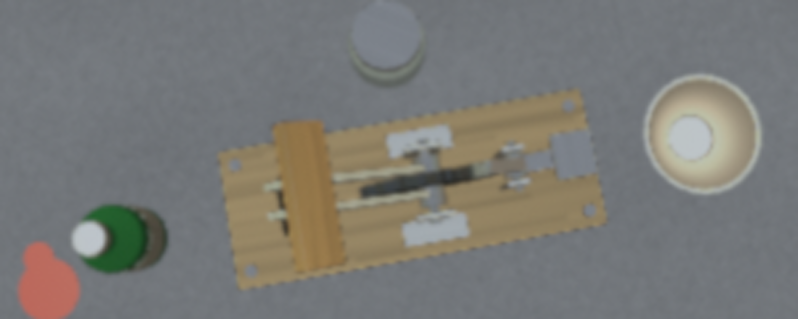

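View pics/scz.png

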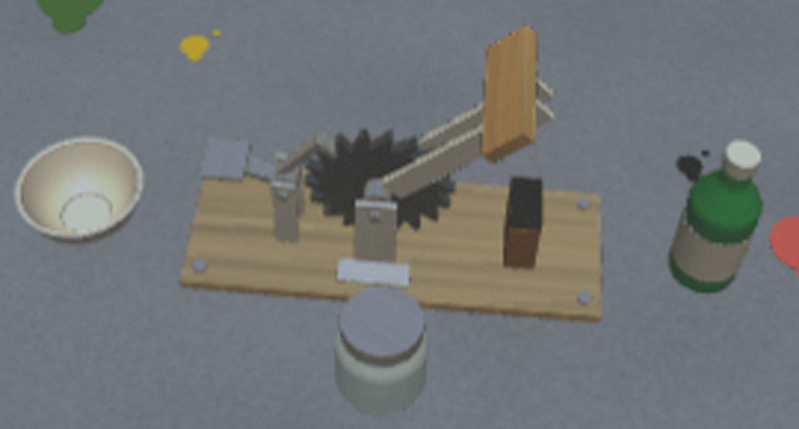

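The top view shows the board corners (zoomed) at about (219,153), (581,90), (606,225) and (241,289). The thumb plate is at the right, about (574,155), and the raised crosspiece at about (308,195).

Run:
```python
from h import *
z=lambda L:np.array(L)/2.66+[110,165]
A=z([(219,153),(581,90),(606,225),(241,289)])
c=onz('top',A,[.012]*4); print(c.round(4))
lens=[np.linalg.norm(c[i]-c[(i+1)%4]) for i in range(4)];print(lens)
x=(c[0]+c[3]-c[1]-c[2])[:2]; x/=np.linalg.norm(x); cen=c.mean(0)[:2]
o=cen-.015*x; y=np.array([-x[1],x[0]]); print('origin',o,'x',x,'yaw',np.arctan2(x[1],x[0]))
W=lambda p:np.array([*(o+p[0]*x+p[1]*y),p[2]])
tp=W((-.125,0,.098)); print('thumb',tp, 'measured',onz('top',z([(574,155)]),[.098]), onz('scene',np.array([[227,158]])/2.96+[130,120],[.098]))
# prop face corners
for q in (0,.02,.07,.12):
    e=.873-q; P=W((.15*np.cos(e)-.024*np.sin(e),0,.08+.15*np.sin(e)+.024*np.cos(e)))
    print(q,P.round(4),((proj('top',P)[0]-[110,165])*2.66).round(0),((proj('scene',P)[0]-[130,120])*2.96).round(0))
e=0;print('flat',W((.15,0,.104)))
print('bottle',onz('top',z([(90,240)]),[.15]),'jar',onz('top',z([(387,35)]),[.085]),'tub',onz('top',z([(702,134)]),[.045]))
from scipy.spatial.transform import Rotation as R
print(R.from_quat(r.get_state()['eef_rot']).as_matrix().round(3))
```

```text
[[ 0.5324  0.1676  0.012 ]
 [ 0.5992 -0.1749  0.012 ]
 [ 0.472  -0.1974  0.012 ]
 [ 0.4064  0.1414  0.012 ]]
[np.float64(0.3489031814629944), np.float64(0.1292049475923086), np.float64(0.3451919774779135), np.float64(0.12867647006869298)]
origin [ 0.50535446 -0.03055214] x [-0.19094262  0.9816012 ] yaw 1.7629186720736698
thumb [ 0.52922228 -0.15325229  0.098     ] measured [[ 0.52985828 -0.1521718   0.098     ]] [[ 0.53260714 -0.14677923  0.098     ]]
0 [0.4905 0.046  0.2104] [331. 191.] [484.  75.]
0.02 [0.49   0.0485 0.2088] [328. 192.] [487.  77.]
0.07 [0.4888 0.0548 0.2046] [320. 194.] [495.  82.]
0.12 [0.4876 0.0608 0.2001] [312. 195.] [503.  87.]
flat [0.47671306 0.11668804 0.104     ]
bottle [[0.44930357 0.24238118 0.15      ]] jar [[0.6338764  0.00982495 0.085     ]] tub [[ 0.55543769 -0.28032874  0.045     ]]
[[-0.001  0.375 -0.927]
 [ 0.001 -0.927 -0.375]
 [-1.    -0.002  0.   ]]
```

```bash
python3 -m pendant '[[[-0.115,0,0,0,0,0,0],[-0.115,0,0,0,0,0,0],[-0.115,0,0,0,0,0,0],[-0.115,0,0,0,0,0,0],[-0.115,0,0,0,0,0,0],[-0.115,0,0,0,0,0,0],[-0.115,0,0,0,0,0,0],[-0.115,0,0,0,0,0,0],[-0.115,0,0,0,0,0,0],[-0.115,0,0,0,0,0,0]]]' 20
python3 -m pendant '[[[-0.115,0,0,0,1.5,-1.5,0],[-0.115,0,0,0,2,-2,0],[0,0,0,0,2.5,-2.5,0],[0,0,0,0,2.5,-2.5,0],[0,0,0,0,2.5,-2.5,0],[0,0,0,0,2.5,-2.5,0],[0,0,0,0,2.5,-2.5,0],[0,0,0,0,2.5,-2.5,0],[0,0,0,0,2.5,-2.5,0],[0,0,0,0,2.5,-2.5,0]]]'
cat >> h.py <<'E'
from scipy.spatial.transform import Rotation as R
o=np.array([.5054,-.0306]); ex=np.array([-.191,.9816]); ey=np.array([-.9816,-.191])
def goal(px,pz,py=0):
    s=r.get_state(); M=R.from_quat(s['eef_rot']).as_matrix(); t=s['tool_pos']
    e=t[:2]-o; print('t',s['clock'],'easel xyz mm',(1000*np.array([e@ex,e@ey,t[2]])).round(1),'F',s['contact_force'].round(1),'op',round(s['opening'],3))
    g=np.array([*(o+px*ex+py*ey),pz]); print('tool shift cm',(M.T@(g-t)*100).round(2)); 
    des=np.c_[[0,0,-1],[-ey[0],-ey[1],0],[-ex[0],-ex[1],0]]
    print('turn',R.from_matrix(M.T@des).as_rotvec().round(3))
E
python3 -c "
from h import *
goal(-.13,.13)"
```

```text
clock: 0.93
tool_pos: [0.2343, -0.5791, 0.2383]
eef_rot: [0.508, 0.493, -0.507, 0.492]
contact_force: [0.0, -0.3, 0.9]
opening: 0.271
clock: 1.77
tool_pos: [0.4265, -0.307, 0.2385]
eef_rot: [0.449, 0.546, -0.449, 0.546]
contact_force: [0.8, -0.3, 0.3]
opening: 0.005
t 1.7667 easel xyz mm [-256.3  130.2  238.5] F [ 0.8 -0.3  0.3] op 0.005
tool shift cm [ 10.84  13.05 -12.6 ]
turn [ 0.002 -0.     0.001]
```

```bash
python3 -m pendant '[[[0,0,0,1,2.5,-2.5,0],[0,0,0,2,2.5,-2.5,0],[0,0,0,2,2.5,-2.5,0],[0,0,0,2,2.5,-2.5,0],[0,0,0,2,2,-1.8,0],[0,0,0,1.8,1,-0.8,0],[0,0,0,0,0,0,0],[0,0,0,0,0,0,0]]]'
python3 - <<'E'
from h import *
goal(-.13,.10)
for n,(a,b,c,d) in dict(scene=(100,270,150,380),top=(150,300,180,400)).items(): cv2.imwrite(f'pics/{n}1.png',cv2.resize(eyes.snapshot(n)[a:b,c:d,::-1],None,fx=3.4,fy=3.4,interpolation=2))
E
```

```text
clock: 2.43
tool_pos: [0.5287, -0.1594, 0.1299]
eef_rot: [0.448, 0.547, -0.449, 0.546]
contact_force: [-0.3, -0.8, -0.4]
opening: 0.003
t 2.4333 easel xyz mm [-130.9    1.7  129.9] F [-0.3 -0.8 -0.4] op 0.003
tool shift cm [ 2.99  0.18 -0.09]
turn [ 0.003 -0.001  0.003]
```

View pics/scene1.png

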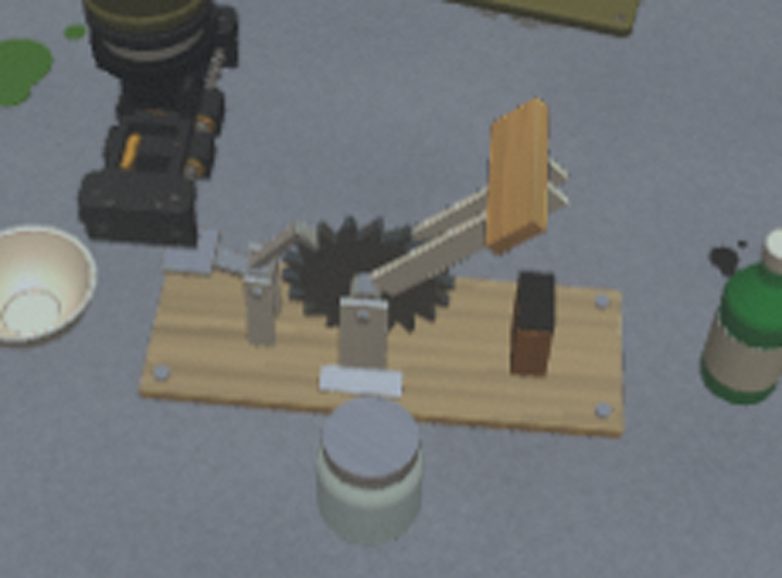

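```bash
python3 -m pendant '[[[0,0,0,1,0.1,-0.05,0],[0,0,0,1,0,0,0],[0,0,0,0.6,0,0,0],[0,0,0,0.3,0,0,0],[0,0,0,0,0,0,0]]]'
python3 -m pendant '[[[0,0,0,0.3,0,0,0],[0,0,0,0.3,0,0,0],[0,0,0,0,0,0,0]]]'
python3 -m pendant '[[[0,0,0,0.3,0,0,0],[0,0,0,0.3,0,0,0],[0,0,0,0,0,0,0]]]'
```

```text
clock: 2.95
tool_pos: [0.5296, -0.1594, 0.1008]
eef_rot: [0.449, 0.546, -0.45, 0.545]
contact_force: [-0.2, -0.2, 0.0]
opening: 0.007
clock: 3.2
tool_pos: [0.5308, -0.1601, 0.0959]
eef_rot: [0.449, 0.545, -0.45, 0.547]
contact_force: [-0.6, -1.2, 1.2]
opening: 0.002
clock: 3.45
tool_pos: [0.5311, -0.1614, 0.0902]
eef_rot: [0.449, 0.545, -0.45, 0.547]
contact_force: [0.8, -3.7, 3.4]
opening: 0.003
```

```bash
python3 -m pendant '[[[0,0,0,0.3,0,-0.1,0],[0,0,0,0.3,0,-0.1,0],[0,0,0,0,0,0,0]]]'
python3 -m pendant '[[[0,0,0,0.3,0,0,0],[0,0,0,0.3,0,-0.1,0],[0,0,0,0,0,0,0]]]'
python3 -c "
from h import *
goal(-.13,.075)"
```

```text
clock: 3.7
tool_pos: [0.5312, -0.1618, 0.0844]
eef_rot: [0.449, 0.543, -0.451, 0.547]
contact_force: [1.3, -8.2, 4.5]
opening: 0.005
clock: 3.95
tool_pos: [0.5314, -0.162, 0.0802]
eef_rot: [0.449, 0.542, -0.452, 0.548]
contact_force: [-1.0, -10.3, 20.0]
opening: 0.004
t 3.95 easel xyz mm [-134.    -0.4   80.2] F [ -1.  -10.3  20. ] op 0.004
tool shift cm [ 0.52 -0.04 -0.4 ]
turn [-0.002  0.009 -0.002]
```

```bash
python3 -m pendant '[[[0,0,0,0.2,0,0,0],[0,0,0,0,0,0,0]]]'
python3 -m pendant '[[[0,0,0,0.2,0,0,0],[0,0,0,0,0,0,0],[0,0,0,0,0,0,0]]]'
```

```text
clock: 4.12
tool_pos: [0.5315, -0.162, 0.0796]
eef_rot: [0.449, 0.542, -0.452, 0.549]
contact_force: [-5.0, -9.4, 30.9]
opening: 0.008
clock: 4.37
tool_pos: [0.5316, -0.1621, 0.0791]
eef_rot: [0.449, 0.541, -0.452, 0.549]
contact_force: [-6.9, -9.6, 43.7]
opening: 0.004
```

It has hit the stop: the force rises while z holds. Now I'll lift off and look.

```bash
python3 -m pendant '[[[0,0,0,-0.5,0,0,0],[0,0,0,-1,0,0,0],[0,0,0,-2,0,0,0],[0,0,0,-3,0,0,0],[0,0,0,-4,0,0,0],[0,0,0,-4,0,0,0],[0,0,0,-4,0,0,0],[0,0,0,0,0,0,0],[0,0,0,0,0,0,0]]]'
python3 - <<'E'
from h import *
goal(.03,.26)
for n,(a,b,c,d) in dict(scene=(100,270,150,380),top=(150,300,180,400)).items(): cv2.imwrite(f'pics/{n}2.png',cv2.resize(eyes.snapshot(n)[a:b,c:d,::-1],None,fx=3.4,fy=3.4,interpolation=2))
E
```

```text
clock: 5.12
tool_pos: [0.5311, -0.1556, 0.2609]
eef_rot: [0.45, 0.545, -0.448, 0.548]
contact_force: [-0.1, 0.5, -0.5]
opening: 0.008
t 5.1167 easel xyz mm [-127.6   -1.4  260.9] F [-0.1  0.5 -0.5] op 0.008
tool shift cm [  0.07  -0.1  -15.76]
turn [ 0.002  0.001 -0.005]
```

View pics/scene2.png

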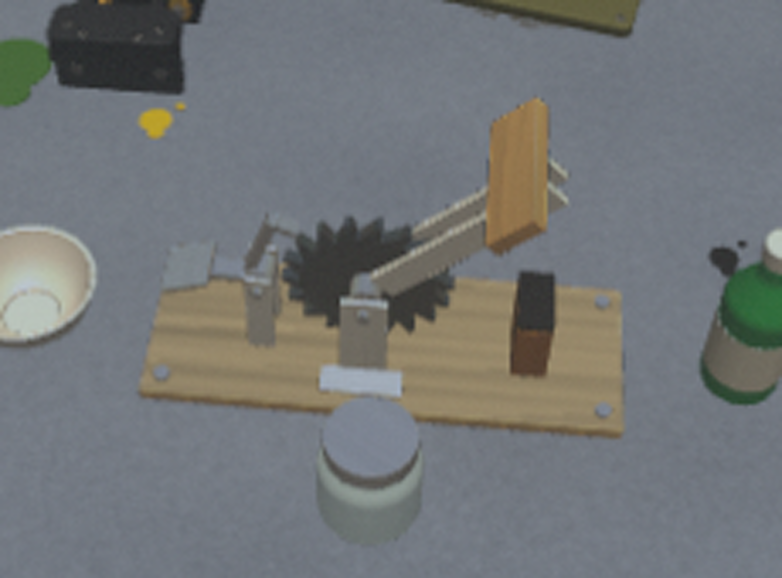

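Run:
```python
from h import *
W=lambda x,y,z:np.array([*(o+x*ex+y*ey),z])
# plate corners, in pivot coords at q=0: centre (-49,+20)
for q in (0,.22,.28,.34):
    pts=[]
    for a,y in((-67,20),(-67,-20),(-31,-20),(-31,20)):
        c,s=np.cos(q),np.sin(q); pts.append(W((-76+a*c-20*s)/1e3 if 0 else (-76+a*c-20*-s*1)/1e3,y/1e3,(78+20*c+a*s)/1e3))
    print(q,((proj('scene',pts)-[150,100])*3.4).round(0).tolist())
for q in (.02,.07,.12):
    e=.873-q; pts=[]
    for a,y in((130,55),(170,55),(170,-55),(130,-55)):
        pts.append(W((a*np.cos(e)-24*np.sin(e))/1e3,y/1e3,.08+(a*np.sin(e)+24*np.cos(e))/1e3))
    print(q,((proj('scene',pts)-[150,100])*3.4).round(0).tolist())
```

```text
0 [[166.0, 221.0], [155.0, 264.0], [206.0, 268.0], [216.0, 225.0]]
0.22 [[176.0, 235.0], [166.0, 278.0], [214.0, 275.0], [223.0, 232.0]]
0.28 [[180.0, 239.0], [169.0, 282.0], [217.0, 277.0], [226.0, 234.0]]
0.34 [[183.0, 243.0], [173.0, 286.0], [219.0, 279.0], [228.0, 236.0]]
0.02 [[473.0, 112.0], [517.0, 82.0], [512.0, 206.0], [464.0, 236.0]]
0.07 [[481.0, 117.0], [527.0, 88.0], [522.0, 213.0], [473.0, 240.0]]
0.12 [[489.0, 121.0], [536.0, 95.0], [533.0, 219.0], [481.0, 245.0]]
```

View pics/top2.png

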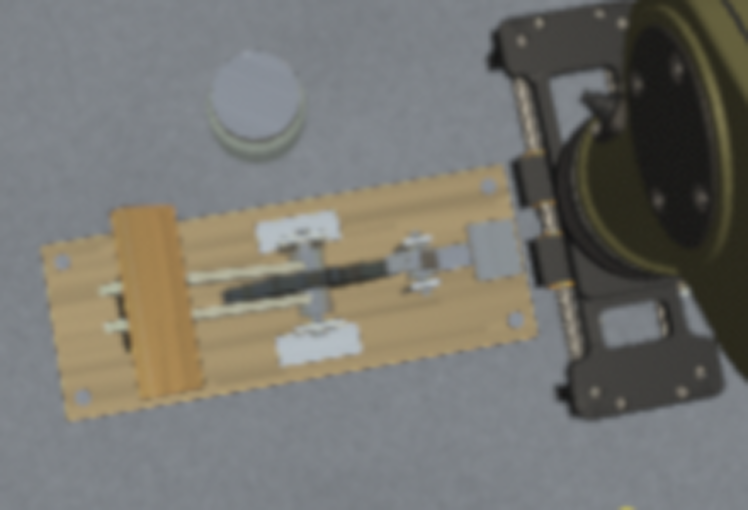

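The hook is out of the teeth, and the plate is tilted with its left edge near zoomed (163–172, 243–290). The prop is at about 0.12. Next I move over the crosspiece.

```bash
python3 -m pendant '[[[0,0,0,0,-0.1,-1.5,0],[0,0,0,0,0,-3,0],[0,0,0,0,0,-3,0],[0,0,0,0,0,-3,0],[0,0,0,0,0,-3,0],[0,0,0,0,0,-3,0],[0,0,0,0,0,-3,0],[0,0,0,0,0,-1.3,0],[0,0,0,0,0,0,0],[0,0,0,0,0,0,0]]]'
python3 -m pendant '[[[0,0,0,1.5,0,0,0],[0,0,0,2,0,0,0],[0,0,0,1,0,0,0],[0,0,0,0,0,0,0]]]'
python3 -c "
from h import *
goal(.084,.2)"
```

```text
clock: 6.05
tool_pos: [0.4877, 0.0478, 0.2574]
eef_rot: [0.448, 0.547, -0.45, 0.546]
contact_force: [0.8, -0.3, -0.5]
opening: 0.004
clock: 6.38
tool_pos: [0.4871, 0.045, 0.211]
eef_rot: [0.448, 0.547, -0.452, 0.544]
contact_force: [0.1, -0.3, 0.6]
opening: 0.006
t 6.3833 easel xyz mm [ 77.7   3.6 211. ] F [ 0.1 -0.3  0.6] op 0.006
tool shift cm [ 1.09  0.36 -0.63]
turn [-0.001  0.001  0.006]
```

```bash
python3 -m pendant '[[[0,0,0,0.6,0.2,-0.4,0],[0,0,0,0.5,0.1,-0.3,0],[0,0,0,0.3,0,-0.2,0],[0,0,0,0,0,0,0]]]'
python3 -m pendant '[[[0,0,0,0.4,0,-0.4,0],[0,0,0,0.4,0,-0.4,0],[0,0,0,0,0,0,0]]]'
python3 -c "
from h import *
goal(.1013,.1845)"
```

```text
clock: 6.72
tool_pos: [0.4902, 0.0574, 0.1997]
eef_rot: [0.449, 0.546, -0.449, 0.546]
contact_force: [0.4, -0.4, 2.1]
opening: 0.002
clock: 6.97
tool_pos: [0.4887, 0.0656, 0.1919]
eef_rot: [0.449, 0.546, -0.449, 0.547]
contact_force: [0.1, -1.6, 3.0]
opening: 0.005
t 6.9667 easel xyz mm [ 97.6  -2.  191.9] F [ 0.1 -1.6  3. ] op 0.005
tool shift cm [ 0.74 -0.2  -0.37]
turn [ 0.003 -0.    -0.001]
```

```bash
python3 -m pendant '[[[0,0,0,0.4,-0.1,-0.2,0],[0,0,0,0.4,-0.1,-0.2,0],[0,0,0,0,0,0,0]]]'
python3 -m pendant '[[[0,0,0,0.5,0,-0.3,0],[0,0,0,0.5,0,-0.3,0],[0,0,0,0,0,0,0]]]'
python3 - <<'E'
from h import *
goal(.1156,.1669)
a=eyes.snapshot('scene')[80:260,130:400,::-1]; cv2.imwrite('pics/scene3.png',cv2.resize(a,None,fx=2.9,fy=2.9,interpolation=2))
E
```

```text
clock: 7.22
tool_pos: [0.487, 0.0692, 0.1841]
eef_rot: [0.45, 0.546, -0.448, 0.547]
contact_force: [1.5, -0.6, 2.2]
opening: 0.006
clock: 7.47
tool_pos: [0.4853, 0.0753, 0.1738]
eef_rot: [0.45, 0.546, -0.448, 0.546]
contact_force: [1.3, 0.6, 1.5]
opening: 0.007
t 7.4667 easel xyz mm [107.8  -0.5 173.8] F [1.3 0.6 1.5] op 0.007
tool shift cm [ 0.69 -0.05 -0.78]
turn [ 0.003 -0.001 -0.002]
```

View pics/scene3.png

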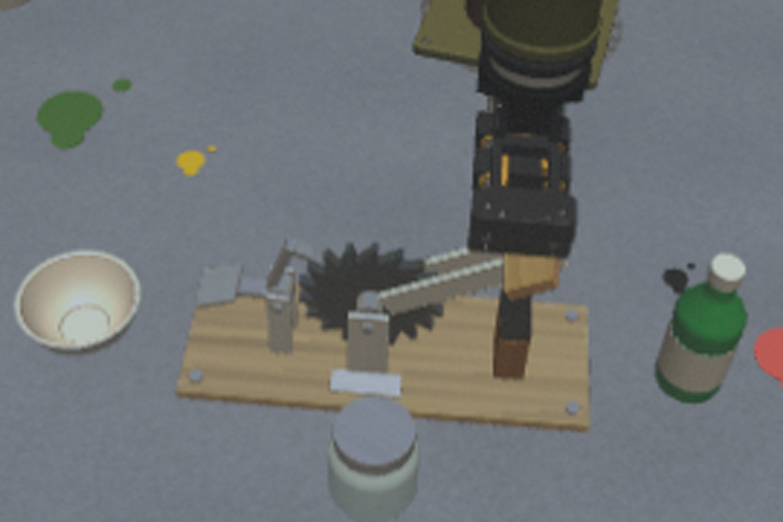

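The arm is turning freely past the teeth and the pawl is still clear, so I continue.

```bash
python3 -m pendant '[[[0,0,0,0.5,0,-0.5,0],[0,0,0,0.6,0,-0.4,0],[0,0,0,0.6,0,-0.4,0],[0,0,0,0.7,0,-0.3,0],[0,0,0,0.7,0,-0.3,0],[0,0,0,0,0,0,0]]]'
python3 -m pendant '[[[0,0,0,0.7,0,-0.3,0],[0,0,0,0.7,0,-0.3,0],[0,0,0,0.7,0,-0.2,0],[0,0,0,0.6,0,-0.2,0],[0,0,0,0,0,0,0]]]'
python3 -c "
from h import *
goal(.141,.104)"
```

```text
clock: 8.02
tool_pos: [0.4802, 0.0942, 0.1415]
eef_rot: [0.449, 0.547, -0.449, 0.546]
contact_force: [0.9, 0.3, -0.2]
opening: 0.006
clock: 8.43
tool_pos: [0.4781, 0.1031, 0.1146]
eef_rot: [0.448, 0.547, -0.45, 0.546]
contact_force: [0.3, 0.1, 0.2]
opening: 0.003
t 8.4333 easel xyz mm [136.4   1.2 114.6] F [0.3 0.1 0.2] op 0.003
tool shift cm [ 1.06  0.12 -0.46]
turn [0.003 0.    0.002]
```

```bash
python3 -m pendant '[[[0,0,0,0.4,0,-0.1,0],[0,0,0,0.4,0,-0.1,0],[0,0,0,0,0,0,0]]]'
python3 -m pendant '[[[0,0,0,0.3,0,0,0],[0,0,0,0.2,0,0,0],[0,0,0,0,0,0,0]]]'
python3 -m pendant '[[[0,0,0,0.2,0,0,0],[0,0,0,0.1,0,0,0],[0,0,0,0,0,0,0]]]'
```

```text
clock: 8.68
tool_pos: [0.478, 0.1046, 0.107]
eef_rot: [0.449, 0.546, -0.45, 0.546]
contact_force: [-0.5, -1.2, 0.5]
opening: 0.008
clock: 8.93
tool_pos: [0.4781, 0.1051, 0.1042]
eef_rot: [0.449, 0.546, -0.449, 0.547]
contact_force: [-4.4, 0.0, 20.4]
opening: 0.003
clock: 9.18
tool_pos: [0.4782, 0.1052, 0.1037]
eef_rot: [0.449, 0.545, -0.448, 0.547]
contact_force: [-9.7, -2.5, 49.6]
opening: 0.006
```

The prop has reached its stop: z is 0.104 and the force rises sharply. I'll lift off and check.

```bash
python3 -m pendant '[[[0,0,0,-0.5,0,0,0],[0,0,0,-1,0,0,0],[0,0,0,-3,0,0,0],[0,0,0,-4,0,0,0],[0,0,0,-4,0,0,0],[0,0,0,-4,0,0,0],[0,0,0,-2,0,0,0],[0,0,0,0,0,0,0],[0,0,0,0,0,0,0]]]'
python3 - <<'E'
from h import *
goal(.141,.104)
for n,(a,b,c,d) in dict(scene=(80,260,130,400),top=(140,300,100,410)).items(): cv2.imwrite(f'pics/{n}4.png',cv2.resize(eyes.snapshot(n)[a:b,c:d,::-1],None,fx=2.55,fy=2.55,interpolation=2))
E
```

```text
clock: 9.93
tool_pos: [0.479, 0.1047, 0.2853]
eef_rot: [0.45, 0.545, -0.449, 0.547]
contact_force: [0.1, -1.0, -0.6]
opening: 0.009
t 9.9333 easel xyz mm [1.378e+02 1.000e-01 2.853e+02] F [ 0.1 -1.  -0.6] op 0.009
tool shift cm [18.13 -0.04 -0.32]
turn [ 0.001  0.    -0.002]
```

View pics/scene4.png

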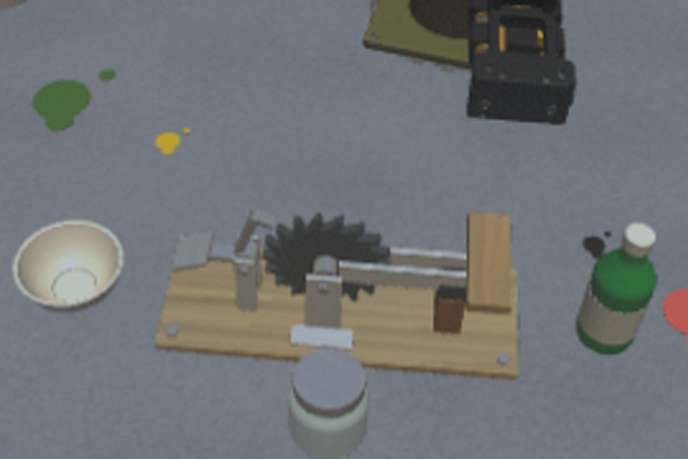

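View pics/top4.png

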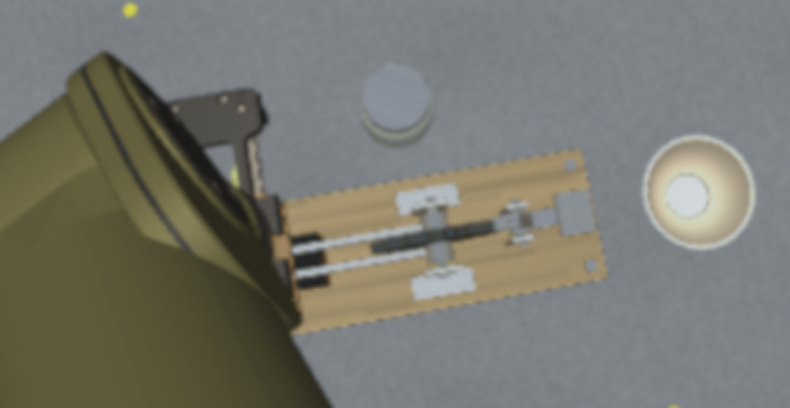

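The scene view shows the arm level on its rest (crosspiece at zoomed about (490,260)) and the hook clear of the wheel at about (255,222). The bottle, jar and tub haven't moved, and the tool is well clear.

```bash
python3 -c "
from plant import r
print(r.finish_job())"
```

```text
the job is handed in; nothing more can be done
None
```

The easel is folded down and the job is handed in at about 10 s. No verdict was reported.

- **Pawl:** I pressed the thumb plate with the shut fingers until it hit its stop. The force rose to 44 N while the height held at 79 mm, the expected height when fully pressed.
- **Prop arm:** I pushed the crosspiece down past the teeth. I read at most 3 N until the stop, where the force rose to about 50 N with the tool at 104 mm, the expected height when flat.
- **Final pictures:** The arm lies level on its rest, the hook is clear of the wheel, and the gripper is well above everything. The bottle, jar and tub look unmoved by eye in the scene view; I didn't measure them again. In the top view the robot hides the bottle and crosspiece.

**Checks that disagreed:**
- The plate's tilt, read roughly from the scene picture, came out smaller than the full 0.34 rad. I relied on the hard stop and on the arm turning freely past the teeth.
- The push force on the freed arm read lower than the stated 4 to 6 N, probably because I read it at rest after each step.

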